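# Meter two bungs from the cranked tilting tray

### The job

Wind the hand crank of the bung feeder clockwise, turn after turn, so that its tray slowly tips and the bungs slide off the lip into the dish one at a time. Stop when exactly two bungs have dropped into the dish, with the other two still up on the tray, and let go of the crank there. Move the tray only by the crank, do not touch the bungs or the tray, and leave the other things where they stand.

Things in the scene. Friction and masses are not known exactly. Their poses are not given: they have to be found in the camera images.
- crank (a joint): Crank angle, rad, growing CLOCKWISE seen from above; 0: the grip is on the feeder's -x side of the axis. Starts at -1.2 to 0.5; stops at -2.6 and 15. Needs 0.15 N m (2 to 3 N at the grip) and stays where left. A self-locking worm gear tips the tray 13 degrees a turn (level at 0). The first bung slides about 0.5 to 1.1 turns past 0, each next one about 0.4 turn later; friction differs each time.
- crank_axis (a point): Point on the crank's upright axis, 165 mm above the table. Above 180 mm all is free within 105 mm of the axis.
- grip (a point): Centre of the crank's upright flat wooden grip, 68 mm from the axis, 215 mm above the table: 14 mm thick along its travel, 36 mm along the radius, 64 mm tall (179 to 243 mm up). It is rigid on the flat crank arm below it and does NOT spin, so it turns with the crank; best pinched from above across its 14 mm thickness, the hand turning with it.
- feeder: The fixed green feeder: gearbox on a steel base plate (460 x 300 mm, 12 mm thick). Origin on the crank axis at table level, z up; the tray lies on its +y side (shaft along y, 100 mm up; tray centre line at y = 145 mm), the lip and the dish to +x.
- tray: Tilting steel tray, 188 mm long, 52 mm wide inside, walls 30 mm high at sides and back, open lip at +x. Origin on its shaft, mid-length, about 27 mm below the floor; x to the lip (at 91 mm), z square to it. The floor is four 46 mm flats, sloping -8, -3, 2, 7 degrees towards the lip at crank 0, so the bungs slide one by one, nearest the lip first.
- bung1: Wooden bung on the flat nearest the lip: tapered, 32 mm across the foot, 36 mm across the top, 26 mm tall; origin at the centre of its foot. It slides first.
- bung2: Like bung1, on the second flat from the lip (46 mm behind it); it slides second.
- bung3: Like bung1, on the third flat from the lip; it must stay on the tray.
- bung4: Like bung1, on the flat at the back of the tray; it must stay on the tray.
- dish (a point): Centre of the inner floor of the fixed open catch dish below the lip, 16 mm above the table; inside 142 mm along the feeder's x, 122 mm along its y; walls 41 mm high, the far one 79 mm. Axes as the feeder's.
- half_bottle: Green glass bottle, 68 mm across, 200 mm tall, standing beside the feeder; leave it alone. Origin under its centre.
- jar: Glass jar, 68 mm across, 85 mm tall, standing beside the feeder; leave it alone. Origin under its centre.
- mug: White mug, 76 mm across, 85 mm tall, standing beside the feeder; leave it alone. Origin under its centre.
- mallet: Hammer with a wooden handle, 260 mm long, lying on the table apart from the feeder; leave it alone.
- spanner: Steel spanner, 170 mm long, lying on the table beside the feeder; leave it alone.
- spare_bung: A fifth bung like bung1, standing on the base plate beside the gearbox, not for the dish; leave it alone.
- collar: Brass ring, 52 mm across, 14 mm tall, lying on the feeder's base plate; leave it alone.
Things that resemble listed ones, but are neither listed nor needed, are in the scene too. What is shaped like the bung2 but black or pink is not meant.

How it is judged:
By the outcome, as a careful person would: the job done as asked, in the order asked, and still so for the second after the job is handed in, with the robot touching nothing.
It also fails if it takes over 72 s, if anything falls off the work surface, if the arm or the gripper's body presses on something with over 40 N, if the wrist force passes 120 N, or if a joint passes its speed limit or range.

### The arm

A 6-joint arm with a two-finger parallel gripper is mounted at the origin on the work surface. World frame = base frame: x ahead of the robot, y to its left, z up, the work surface at z = 0. Lengths are in mm, angles in rad, forces in N, time in s.
With the tool pointing down it reaches from about 325 to 900 mm from the base axis. Payload 6.1 kg.
Tool frame: the origin (TCP) lies at the very end of the fingers, on their centre line; the grasp point (between the pads) lies 19 mm behind it; z points along the fingers, y is the line along which they close (so a half turn about z gives the same grasp; the last joint's range is limited). The gripper opens to 85 mm and grips with 20 to 120 N. Pads are 22 mm wide; open, the fingers measure 114 mm over their backs; the gripper's body (76 mm by 85 mm) begins 54 mm behind the grasp point. The pads swing forward as they close: fully open they stand 13 mm farther back than shut.
Start: joints at [1.09, 0.22, 1.526, -0, 1.395, -0.126], TCP at [217.125, 586.065, 231.3] pointing down, gripper open.
Joint ranges: [-2.98, 2.98], [-0.91, 2.08], [0.09, 2.57], [-1.24, 4.39], [0.2, 2.65], [-2.68, 2.68]. Speed limits (rad/s): [2.57, 2.57, 3.01, 3.14, 3.14, 3.14].

### API

Orientations are given as a unit quaternion [w, x, y, z].
In Python, from rig import manip, kin, get_image gives the robot as it stands. The module is installed in compiled form; this text tells all that it offers. Calls block until the motion is done:
- manip.move_to(position, orientation): joint-space move of the TCP to a pose.
- manip.move_l(position, feed=150, frame=None, force_limit=None): straight line of the TCP; frame=None keeps the orientation; feed is the mean speed in mm/s. With force_limit (N) it stops when the force on the tool has changed by that much, and returns True; else False.
- manip.goto_joints(angles): joint-space move.
- manip.gripper_to(opening, effort=None): finger opening in mm; effort is the grip in N (None keeps the last); returns when the fingers have stopped.
- manip.wait(seconds).
- kin.inverse_kinematics(position, orientation): joint angles nearest the present ones, or None.
- manip.get_obs(): the state.
- get_image(name): name is "scene" or "side" or "wrist"; returns a dict with "color" (384x512x3 uint8, blue, green, red), "K" (3x3 intrinsics, pixels), "distortion" ([k1, k2, p1, p2, k3] as OpenCV has them; the pictures are not rectified), "rvec" (rotation vector, rad) and "tvec" (3), from world to camera coordinates, as OpenCV has them. Camera axes: x right, y down, z forward; pixel columns grow to the right and rows downward; lengths in mm; the calibration is good to about 2 mm. A picture is of the moment at which its call begins. There is no depth.
A pose or a line that the arm cannot do raises manip.MotionError and nothing moves.
- manip.close_job(): hands the job in; it is judged then, once.
The state is a dict: "t": time; "joints": joint angles; "qvel": joint speeds; "joint_efforts": joint torques, N m; "tcp_pos": TCP position; "eef_rot": TCP orientation; "force": force on the tool from outside, world axes, zero at the start; "wrist_torque": the same for the moment, N m; "opening": finger opening in mm; "grip_force": force on a finger pad.
Only numpy, scipy, OpenCV 4.12 (cv2) and the standard library are available. Lean on these libraries where they do the work, as an engineer would, in place of code of your own. Each camera call takes 0.05 s, during which the arm holds its last target. There are 200 camera calls.

## Working session

There is one attempt and no reset: what is moved stays moved. The work goes in short steps, each a Python script; the robot and the scene stay as the last script left them, time stands still between calls to the robot, and variables do not carry over. Pictures are saved under pics/ and viewed, at most 10 in all, crops included, and the job is handed in when it is done.

```bash
mkdir -p pics; cat > h.py <<'E'
import numpy as np, cv2
from rig import manip, kin, get_image
def snap(n,f):
    im=get_image(n); cv2.imwrite(f,im["color"]); return im
def ray(im,u,v):
    K,d=np.array(im["K"]),np.array(im["distortion"])
    p=cv2.undistortPoints(np.array([[[u,v]]],float),K,d)[0,0]
    R=cv2.Rodrigues(np.array(im["rvec"],float))[0]; t=np.array(im["tvec"],float).ravel()
    return -R.T@t, R.T@np.array([p[0],p[1],1])
def onz(im,u,v,z):
    c,r=ray(im,u,v); return c+r*(z-c[2])/r[2]
def proj(im,P):
    return cv2.projectPoints(np.array(P,float).reshape(-1,1,3),np.array(im["rvec"],float),np.array(im["tvec"],float),np.array(im["K"]),np.array(im["distortion"]))[0][:,0]
E
python3 - <<'E'
from h import *
import pickle
a=snap("scene","pics/a.png");b=snap("side","pics/b.png")
pickle.dump((a,b),open("v.pkl","wb"))
for i in(a,b): print(ray(i,256,192))
print(manip.get_obs())
E
```

```text
(array([1145.69218897,  613.85891779, 1032.14852264]), array([-0.45565532, -0.50872507, -0.73056142]))
(array([  244.17917641, -1043.58094204,  1074.49936205]), array([ 0.24269374,  0.71161614, -0.6593634 ]))
{'t': 0.1, 'joints': array([ 1.08986406e+00,  2.21144685e-01,  1.52753394e+00, -2.98745995e-05,
        1.39470487e+00, -1.26093936e-01]), 'qvel': array([ 0.00170105, -0.00176443, -0.00156281, -0.00102166,  0.00128707,
        0.0004021 ]), 'joint_efforts': array([ 7.79537786e-04, -4.98243892e+01, -3.90549088e+01, -2.68435169e-04,
        5.63982554e-03,  2.26072081e-05]), 'tcp_pos': array([216.89559661, 585.5567833 , 230.29052992]), 'eef_rot': array([-2.53586898e-04,  1.76487181e-01,  9.84302531e-01, -8.58888768e-04]), 'force': array([ 0.34612622,  1.11048776, -0.84037626]), 'wrist_torque': array([-0.04407371, -0.03310456, -0.01497209]), 'grip_force': 0.0, 'opening': 85.38885623871785}
```

View pics/a.png

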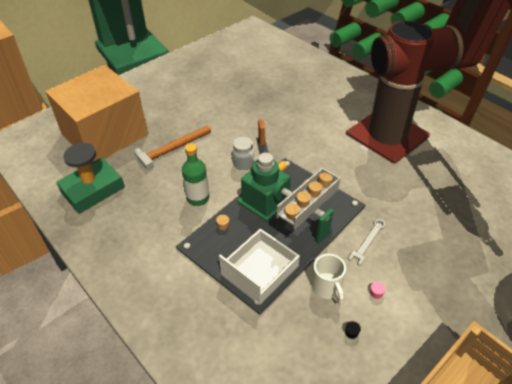

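View pics/b.png

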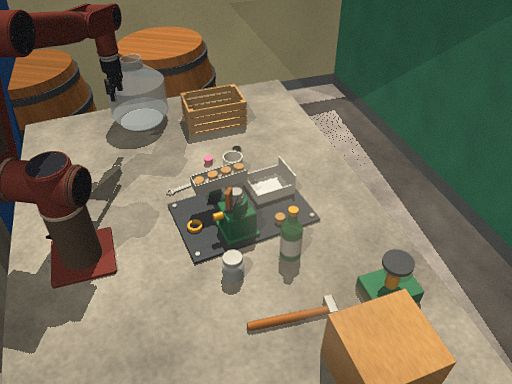

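The scene view shows the gearbox at about (265,185), the hub at (265,160), the tray at (308,198), the dish at (260,265) and what may be the grip at (262,132). In the side view the grip is near (229,198). I'll zoom in on both.

```bash
python3 - <<'E'
import cv2,numpy as np
a=cv2.imread("pics/a.png")[110:230,200:360];b=cv2.imread("pics/b.png")[150:270,160:320]
cv2.imwrite("pics/c.png",np.vstack([cv2.resize(x,None,fx=2.5*1.0,fy=2.5,interpolation=cv2.INTER_CUBIC) for x in(a,b)]))
E
```

```text
(no output)
```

View pics/c.png

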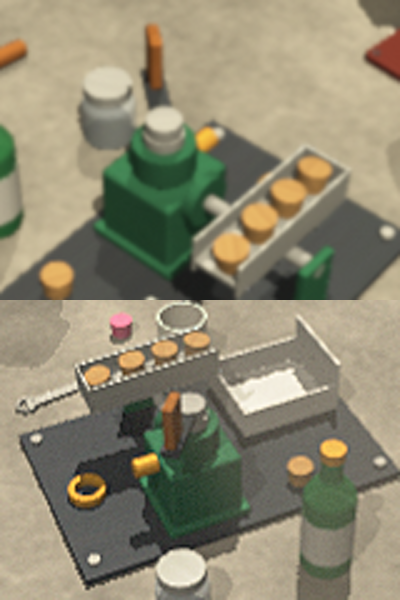

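The crop shows the grip as the brown upright at scene (262,132) and side (229,198). The hub top is at scene (266,157) and side (236,192). Plate bolts in the side view are at (174,206), (198,254) and (312,215).

```bash
python3 - <<'E'
from h import *
import pickle
a,b=pickle.load(open("v.pkl","rb"))
def tri(p,q):
    c1,r1=ray(a,*p);c2,r2=ray(b,*q)
    s=np.linalg.lstsq(np.c_[r1,-r2],c2-c1,rcond=None)[0]
    x,y=c1+r1*s[0],c2+r2*s[1]; return (x+y)/2,np.linalg.norm(x-y)
def blob(im,u,v,w,h):
    m=np.zeros(im["color"].shape[:2],np.uint8)
    hsv=cv2.cvtColor(im["color"],cv2.COLOR_BGR2HSV)
    o=cv2.inRange(hsv,(3,130,60),(14,255,255)); m[v-h:v+h,u-w:u+w]=o[v-h:v+h,u-w:u+w]
    n,l,s,c=cv2.connectedComponentsWithStats(m); i=1+np.argmax(s[1:,4]); print(s[i],c[i]); return c[i]
g1=blob(a,262,132,8,16);g2=blob(b,229,198,8,16)
print("grip",*tri(g1,g2))
print("hub",*tri((266,157.2),(236,191.6)))
B=[onz(b,u,v,13) for u,v in((174.4,205.6),(198,254),(312,214.8))]
print(B, np.linalg.norm(B[0]-B[1]),np.linalg.norm(B[2]-B[1]))
x=B[2]-B[1];y=B[0]-B[1];print("yaw x,y",np.arctan2(x[1],x[0]),np.arctan2(y[1],y[0]),"mid",(B[0]+B[2])/2)
E
```

```text
[259 120   6  26 143] [261.41958042 132.67132867]
[225 187   7  23  89] [227.57303371 197.33707865]
grip [ 475.40068762 -107.96309478  211.49343543] 2.1632306563723924
hub [513.23518827 -54.47890484 180.39616827] 4.938854415225845
[array([334.98616416, 128.42673387,  13.        ]), array([ 362.50396296, -120.61225377,   13.        ]), array([780.15552722, -76.41942198,  13.        ])] 250.5546778973034 419.9831371728099
yaw x,y 0.10542040863276533 1.6808458450006287 mid [557.57084569  26.00365594  13.        ]
```

The bolt spacing of 420 × 250 mm and the grip radius of about 65 mm agree with the given sizes. The yaw is about 0.107 rad and the crank angle about −0.85. I'll hover above the grip and check from close by.

```bash
cat >> h.py <<'E'
def q(psi): return np.array([0,np.cos(psi/2),np.sin(psi/2),0])
E
python3 - <<'E'
from h import *
import pickle
p=np.array([217,586,330.]); manip.move_l(p,feed=250)
psi=-2.187+np.pi
manip.move_to([475.4,-108,320],q(psi))
o=manip.get_obs(); print(o["t"],o["joints"],o["tcp_pos"])
w=snap("wrist","pics/w.png"); pickle.dump(w,open("w.pkl","wb"))
print(ray(w,256,192)); print(proj(w,[[475.4,-108,243],[513,-54.5,180]]))
E
```

```text
3.2583 [-3.84100104e-01 -1.59374725e-01  1.75058387e+00  2.29639689e-04
  1.55037180e+00  2.30809838e-01] [ 475.6190013  -107.37329762  320.01527386]
(array([521.87789076, -41.73487024, 461.61024757]), array([-0.17392613, -0.27006415, -0.94713729]))
[[252.5603799  199.60135046]
 [252.43776531 116.572241  ]]
```

View pics/w.png

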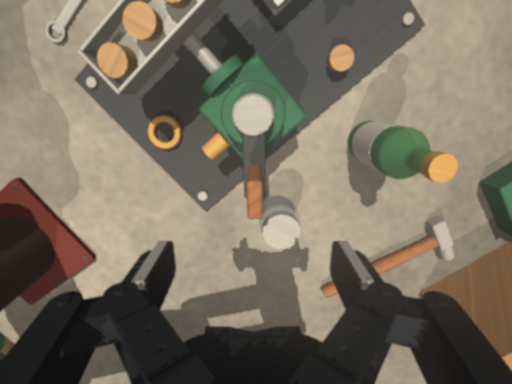

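The wrist view shows the hub at (253,114), the grip from about (254,167) to (254,218) and the jar just outside it at (281,228). I'll check this against the model projection.

```bash
python3 - <<'E'
from h import *
import pickle
w=pickle.load(open("w.pkl","rb"))
hsv=cv2.cvtColor(w["color"],cv2.COLOR_BGR2HSV); m=cv2.inRange(hsv,(3,110,40),(16,255,255)); m[:, :235]=0;m[:,275:]=0;m[:150]=0;m[235:]=0
for y in range(160,226,4):
    xs=np.where(m[y])[0]; print(y,(xs.min(),xs.max(),hsv[y,int(xs.mean())]) if len(xs) else None)
for z in(180,185,190): print("hub",z,onz(w,253,114,z))
for ax in([513.2,-54.5],[514,-53.5]):
  A=np.array(ax); u=np.array([475.4,-108])-A; u/=np.linalg.norm(u); n=np.array([-u[1],u[0]])
  print(proj(w,[np.r_[A+r*u,z] for r,z in((50,179),(50,243),(86,243),(68,243))]).round(1).tolist())
E
```

```text
160 None
164 None
168 (np.int64(249), np.int64(259), array([ 13, 131, 125], dtype=uint8))
172 (np.int64(248), np.int64(260), array([ 13, 133, 125], dtype=uint8))
176 (np.int64(248), np.int64(260), array([ 12, 134, 124], dtype=uint8))
180 (np.int64(247), np.int64(261), array([ 12, 136, 141], dtype=uint8))
184 (np.int64(247), np.int64(262), array([ 12, 142, 187], dtype=uint8))
188 (np.int64(247), np.int64(262), array([ 13, 142, 188], dtype=uint8))
192 (np.int64(247), np.int64(262), array([ 12, 142, 196], dtype=uint8))
196 (np.int64(247), np.int64(262), array([ 12, 143, 196], dtype=uint8))
200 (np.int64(248), np.int64(262), array([ 12, 140, 179], dtype=uint8))
204 (np.int64(248), np.int64(262), array([ 12, 141, 183], dtype=uint8))
208 (np.int64(248), np.int64(261), array([ 12, 139, 189], dtype=uint8))
212 (np.int64(248), np.int64(261), array([ 13, 140, 191], dtype=uint8))
216 (np.int64(248), np.int64(261), array([ 12, 138, 175], dtype=uint8))
220 None
224 None
hub 180 [514.90390366 -52.77482859 180.        ]
hub 185 [515.02772705 -52.57881373 185.        ]
hub 190 [515.15155044 -52.38279888 190.        ]
[[252.5, 164.9], [252.6, 182.2], [252.5, 221.5], [252.6, 202.3]]
[[252.6, 163.7], [252.6, 180.8], [252.5, 220.1], [252.6, 200.9]]
```

```bash
cat >> h.py <<'E'
AX=np.array([514.7,-53.2]); Z=200
def pt(phi,z=Z): return np.r_[AX+68*np.array([np.cos(phi),np.sin(phi)]),z]
def bungs(im=None):
    "bung-coloured blobs in the scene view: areas in dish and on tray"
    im=im or get_image("scene"); hsv=cv2.cvtColor(im["color"],cv2.COLOR_BGR2HSV)
    m=cv2.inRange(hsv,(8,90,90),(20,255,255)); out=[]
    for poly in ([(222,262),(262,232),(300,260),(262,298)],[(272,215),(322,165),(342,182),(296,228)]):
        k=np.zeros_like(m); cv2.fillPoly(k,[np.array(poly)],255)
        s=cv2.connectedComponentsWithStats(m&k)[2][1:,4]; out.append(sorted(int(x) for x in s if x>8))
    return out
def grasp(phi,psi):
    manip.gripper_to(50); manip.move_to(pt(phi,285),q(psi)); manip.move_l(pt(phi),feed=120); manip.gripper_to(8,40)
def release():
    manip.gripper_to(50); p=np.array(manip.get_obs()["tcp_pos"]); p[2]=285; manip.move_l(p,feed=150)
def stroke(phi,psi,dphi,step=0.2,feed=45,stop=lambda d:False):
    "wind clockwise by dphi in steps; returns phi,psi reached"
    done=0
    while done<dphi-1e-6:
        s=min(step,dphi-done)
        j=kin.inverse_kinematics(pt(phi-s),q(psi-s))
        if j is None or j[5]>2.62: break
        manip.move_l(pt(phi-s),feed=feed,frame=q(psi-s)); phi-=s;psi-=s;done+=s
        b=bungs(); o=manip.get_obs()
        print("t%.1f phi%.2f j6 %.2f F%s"%(o["t"],phi,o["joints"][5],np.round(o["force"])),b)
        if stop(b): break
    return phi,psi
E
python3 - <<'E'
from h import *
import pickle
a,b=pickle.load(open("v.pkl","rb")); w=pickle.load(open("w.pkl","rb"))
print(bungs(a)); g=onz(w,254.7,199.5,243)[:2]; d=g-AX; print(g,np.linalg.norm(d))
phi=np.arctan2(d[1],d[0]); psi=phi+np.pi
grasp(phi,psi); o=manip.get_obs(); print(o["t"],o["opening"],o["grip_force"],o["force"],o["joints"][5])
if 9<o["opening"]<20:
    phi,psi=stroke(phi,psi,0.6)
print(phi,psi); print(manip.get_obs()["tcp_pos"]); snap("wrist","pics/w2.png"); snap("scene","pics/s2.png")
import json; json.dump([phi,psi],open("st","w"))
im=np.hstack([cv2.imread("pics/w2.png")[:,100:420],cv2.resize(cv2.imread("pics/s2.png")[110:302,200:360],None,fx=2,fy=2)]); cv2.imwrite("pics/d.png",im)
E
```

```text
[[], [742]]
[ 476.948289   -108.97841984] 67.35297917467688
5.2833 13.414780954956813 39.19013321399689 [-2.99996651  0.46549693  6.14132914] 0.20742809356817743
t5.8 phi-2.37 j6 0.42 F[-2.  2.  5.] [[], [745]]
t6.3 phi-2.57 j6 0.63 F[-2. -1.  6.] [[], [742]]
t6.8 phi-2.77 j6 0.85 F[-2. -0.  6.] [[], [744]]
-2.765792320482511 0.3758003331072828
[451.66880398 -78.49999533 200.84173563]
```

View pics/d.png

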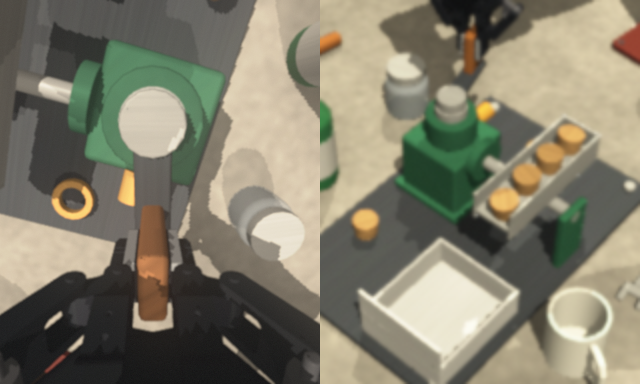

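The grip is held with low force, the tray still carries all four bungs and the dish is empty. I'll tighten the tray colour mask and carry on, stopping at the first change.

```bash
sed -i 's/(8,90,90),(20,255,255)/(5,120,90),(20,255,255)/' h.py
python3 - <<'E'
from h import *
import json
phi,psi=json.load(open("st"))
for f in("pics/a.png","pics/s2.png"): print(bungs({"color":cv2.imread(f)}))
phi,psi=stroke(phi,psi,1.9,step=.3,feed=60,stop=lambda b:len(b[0])>0)
json.dump([phi,psi],open("st","w"))
print(phi,psi,manip.get_obs()["opening"])
E
```

```text
[[], [644]]
[[], [637]]
t7.4 phi-3.07 j6 1.19 F[-3. -2.  6.] [[], [638]]
t8.0 phi-3.37 j6 1.53 F[-3. -3.  5.] [[], [155, 482]]
t8.5 phi-3.67 j6 1.88 F[-4. -4.  7.] [[], [150, 484]]
t9.1 phi-3.97 j6 2.22 F[-3. -5.  8.] [[], [156, 485]]
t9.6 phi-4.27 j6 2.55 F[-6. -6.  7.] [[], [154, 485]]
-4.26579232048251 -1.1241996668927172 13.542615409827523
```

```bash
python3 - <<'E'
from h import *
import json
phi,psi=json.load(open("st"))
release(); psi+=np.pi
grasp(phi,psi); o=manip.get_obs(); print(o["t"],o["opening"],o["joints"][5],o["force"])
json.dump([phi,psi],open("st","w"))
if 9<o["opening"]<20:
    phi,psi=stroke(phi,psi,3.3,step=.2,feed=40,stop=lambda b:len(b[0])>0 or sum(b[1])<540)
    json.dump([phi,psi],open("st","w"))
manip.wait(.4); print(phi,bungs(),manip.get_obs()["opening"])
E
```

```text
14.8833 13.594151988781318 -0.5920400815243753 [-4.88203429  0.1055353   5.4325965 ]
t15.4 phi-4.47 j6 -0.38 F[-3. -2.  6.] [[], [151, 488]]
t16.0 phi-4.67 j6 -0.17 F[-3. -2.  6.] [[], [152, 487]]
t16.5 phi-4.87 j6 0.03 F[-4. -3.  6.] [[], [152, 487]]
t17.1 phi-5.07 j6 0.23 F[-5. -4.  6.] [[], [150, 486]]
t17.6 phi-5.27 j6 0.42 F[-4. -4.  6.] [[], [147, 488]]
t18.1 phi-5.47 j6 0.61 F[-6. -5.  7.] [[], [146, 485]]
t18.7 phi-5.67 j6 0.79 F[-7. -4.  7.] [[], [149, 484]]
t19.2 phi-5.87 j6 0.97 F[-6. -3.  7.] [[], [145, 484]]
t19.8 phi-6.07 j6 1.15 F[-7. -4.  7.] [[], [148, 474]]
t20.3 phi-6.27 j6 1.33 F[-7. -3.  7.] [[], [150, 480]]
t20.8 phi-6.47 j6 1.51 F[-8. -2.  7.] [[140], [157, 323]]
-6.465792320482512 [[123], [157, 325]] 13.509216988566317
```

```bash
python3 - <<'E'
from h import *
import json
phi,psi=json.load(open("st"))
stop=lambda b:sum(b[0])>190 or sum(b[1])<400
phi,psi=stroke(phi,psi,1.1,step=.15,feed=40,stop=stop)
json.dump([phi,psi],open("st","w")); manip.wait(.3); b=bungs(); print(b)
if not stop(b):
    release(); psi+=np.pi; grasp(phi,psi); o=manip.get_obs(); print(o["t"],o["opening"],o["joints"][5])
    json.dump([phi,psi],open("st","w"))
    if 9<o["opening"]<20:
        phi,psi=stroke(phi,psi,2.2,step=.15,feed=40,stop=stop)
        json.dump([phi,psi],open("st","w"))
manip.wait(.4); print(phi,bungs(),manip.get_obs()["opening"])
E
```

```text
t21.8 phi-6.62 j6 1.64 F[-7. -3.  7.] [[137], [158, 324]]
t22.2 phi-6.77 j6 1.77 F[-6. -2.  7.] [[138], [158, 323]]
t22.7 phi-6.92 j6 1.90 F[-7. -3.  7.] [[140], [159, 325]]
t23.1 phi-7.07 j6 2.04 F[-6. -2.  7.] [[141], [158, 324]]
t23.6 phi-7.22 j6 2.17 F[-6. -2.  6.] [[140], [157, 321]]
t24.0 phi-7.37 j6 2.31 F[-6. -2.  6.] [[144], [160, 325]]
t24.5 phi-7.52 j6 2.44 F[-7. -2.  7.] [[147], [157, 322]]
t24.8 phi-7.57 j6 2.49 F[-5. -2.  6.] [[146], [155, 318]]
[[147], [156, 320]]
30.4417 13.648248329576127 -0.6509897012085681
t30.9 phi-7.72 j6 -0.51 F[-5. -1.  6.] [[145], [153, 318]]
t31.4 phi-7.87 j6 -0.37 F[-5. -2.  6.] [[147], [158, 319]]
t31.8 phi-8.02 j6 -0.23 F[-6. -2.  6.] [[145], [158, 324]]
t32.3 phi-8.17 j6 -0.08 F[-6. -3.  6.] [[144], [160, 322]]
t32.7 phi-8.32 j6 0.07 F[-5. -3.  6.] [[146], [157, 326]]
t33.2 phi-8.47 j6 0.23 F[-6. -3.  6.] [[145], [157, 326]]
t33.6 phi-8.62 j6 0.38 F[-6. -4.  7.] [[146], [159, 321]]
t34.1 phi-8.77 j6 0.54 F[-7. -4.  8.] [[145], [159, 320]]
t34.6 phi-8.92 j6 0.70 F[-8. -3.  8.] [[147], [155, 157, 163]]
t35.0 phi-9.07 j6 0.87 F[-8. -3.  9.] [[258], [156, 163]]
-9.065792320482517 [[261], [155, 165]] 13.38673066206574
```

Two bungs are now in the dish and two on the tray. I'll release, retreat and check.

```bash
python3 - <<'E'
from h import *
release(); p=np.array(manip.get_obs()["tcp_pos"]); p[2]=340; manip.move_l(p); manip.wait(.5)
print(bungs(),manip.get_obs()["t"]); a=snap("scene","pics/e1.png")["color"];b=snap("side","pics/e2.png")["color"]
cv2.imwrite("pics/e.png",np.hstack([cv2.resize(a[100:310,180:380],None,fx=2,fy=2),cv2.resize(b[130:340,150:350],None,fx=2,fy=2)]))
E
```

```text
[[260], [157, 163]] 37.7
```

View pics/e.png

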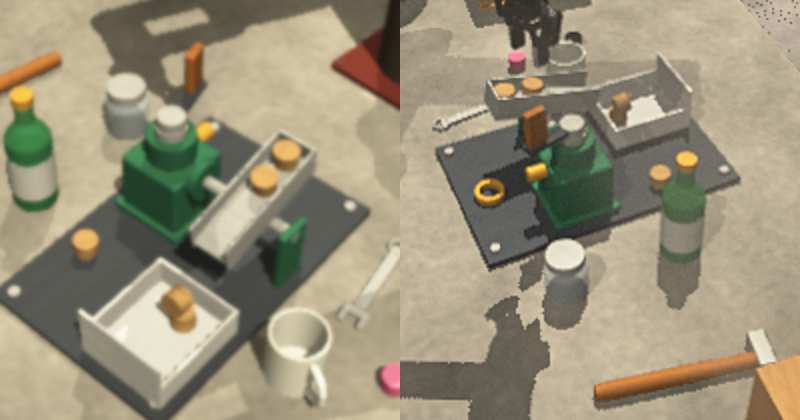

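The final views show two bungs in the dish at about (180,308) in the left crop. Two are still on the tray at (264,180) and (286,155), the crank is released and the other things stand undisturbed.

```bash
python3 -c "
from h import *
print(bungs()); print(manip.close_job())"
```

```text
[[263], [157, 164]]
the job is handed in; nothing more can be done
None
```

I wound the crank until exactly two bungs dropped into the dish with the other two still on the tray, then let go of it and handed the job in at about 38 s on the robot clock.

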